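# Snap the storage tub's lid shut

## Robot

A 7-joint arm with a two-finger parallel gripper is mounted at the origin on the work surface. World frame = base frame: x ahead of the robot, y to its left, z up, the work surface at z = 0. Lengths are in m, angles in rad, forces in N, time in s.
With the tool pointing down it reaches from about 0.425 to 0.875 m from the base axis. Payload 4.7 kg.
Tool frame: the origin (TCP) lies midway between the tips of the shut fingers; the grasp point (between the pads) lies 19 mm behind it; y points along the fingers, z is the direction in which the jaws open and shut, and the axes are right-handed (so a half turn about y gives the same grasp; the last joint's range is limited). The gripper opens to 87 mm and grips with 3 to 60 N. Pads are 19 mm wide; open, the fingers measure 117 mm over their backs; the gripper's body (75 mm by 190 mm) begins 51 mm behind the grasp point.
Start: joints at [1.123, 0.321, -0.07, 1.45, 0.023, 1.371, -0.057], TCP at [0.29, -0.582, 0.196] pointing down, gripper open.
Joint ranges: [-2.86, 2.86], [-0.3, 2.09], [-1.38, 1.24], [0.06, 2.45], [-1.56, 4.7], [0.09, 2.05], [-2.69, 2.69]. Speed limits (rad/s): [2.57, 2.57, 3.14, 3.14, 3.14, 3.14, 3.14].

## Interface

Orientations are given as a rotation vector (axis times angle).
In Python, from bench import ctrl gives the robot as it stands.
- The arm moves only by the tool play_rows, never from a script. Its arguments are lists of equal length, an entry for each row: "translation": the shift along the tool's x, y, z in mm, a list of three; "turn": the turn, a rotation vector about the tool's x, y, z in rad, a list of three; "fingers": the opening, from -1 (shut) to 1 (fully open), so that 0 is half open. In form: {"translation": [[dx, dy, dz], ...], "turn": [[wx, wy, wz], ...], "fingers": [fingers, ...]}. A call has exactly 10 rows; each row shifts and turns the commanded pose from where the row before left it, along the tool's axes as they then stand; what a row does not reach is not made up. A row lasts 1/12 s, in which the tool goes at most 41.7 mm and 7.16 degrees, less where a joint would pass 70% of its speed; a pose out of reach is approached as far as the arm can. A call with a gripper value outside its range is refused whole. The fingers move at their own pace and stop on an object; "grip_force" is the grip in N (left out, the last holds). Time passes only in rows, so rows that do not move let the fingers close, or fill a call up. It gives the time, the measured TCP pose, the force and the opening at its end, in the units of the state.
- ctrl.get_state(): the state, without advancing time (a new reading comes with each control period).
- ctrl.get_image(name): name is "side" or "top" or "wrist"; returns the picture (480x640x3 uint8, blue, green, red); there is no depth.
- ctrl.camera_info(name): a dict with "camera_matrix" (3x3 intrinsics, pixels), "R" (3x3) and "t" (3): a world point X has camera coordinates R X + t. Camera axes: x right, y down, z forward; pixel columns grow to the right and rows downward; lengths in m; the calibration is good to about 2 mm. A picture is of the moment at which its call begins: read the wrist's pose just before it. camera_info takes no time and is no camera call; for the wrist camera it gives the pose at the moment of the call.
- ctrl.close_job(): hands the job in, once; it reports no verdict.
The state is a dict: "time": time; "joint_positions": joint angles; "qd": joint speeds; "joint_torque": joint torques, N m; "position": TCP position; "tool_rot": TCP orientation; "ft_force": force on the tool from outside, world axes, zero at the start; "torque": the same for the moment, N m; "grip_width": opening from 0.0 (shut) to 1.0 (fully open).
Only numpy, scipy, OpenCV 4.12 (cv2) and the standard library are available. Lean on these libraries where they do the work, as an engineer would, in place of code of your own. Each camera call takes 0.05 s, during which the arm holds its last target.

## Task

The lid of the clear hardware tub is only lying on: work around the rim with the fingertips and press down its four side sections until every one has clicked shut level with the lid. Nothing needs picking up: do not lift, tip or push the tub away, and leave the other things on the bench where they are.

Things in the scene. Friction and masses are not known exactly. Their poses are not given: they have to be found in the camera images.
- tub: clear plastic storage tub full of hardware, about 1.8 kg, loose on the bench, with a white snap lid lying on it; outline at the lid 150 mm (tub x) by 200 mm (tub y), lid top 96 mm above the bench. Origin: centre of the underside; z up. The lid's middle panel (91 x 141 mm) and its four 32 mm square corners do not move; between the corners each of the four sides is one springy rim section, hinged along its inner edge, 28 mm from the lid's outer edge.
- near_pad (a point): thumb pad (grey ribs) on the rim section of the long side facing the robot (-x of the tub): on its top face, at the middle of its length, 18 mm outward from its hinge line. The section is 132 mm long, 28 mm wide, 4 mm thick with a down-turned lip. This point lies about 102 mm above the bench while open and 96 mm once shut (then level with the lid panel), when it is at tub x -65, y 0 mm.
- near (a joint): angle of the near rim section: 0 = tilted fully up (outer edge about 10 mm above the lid panel), up to 0.35 rad = shut, level with the lid panel. Over-centre snap: pressing the pad down takes about 11 to 15 N over the first half of its travel; let go before about 0.2 rad it springs back up, beyond that it snaps shut by itself and stays (reading 0.35 to 0.37). Pressing it about 1 mm below level, or pressing again when shut, does no harm.
- far_pad (a point): thumb pad (grey ribs) on the rim section of the long side away from the robot (+x of the tub): on its top face, at the middle of its length, 18 mm outward from its hinge line. The section is 132 mm long, 28 mm wide, 4 mm thick with a down-turned lip. This point lies about 102 mm above the bench while open and 96 mm once shut (then level with the lid panel), when it is at tub x 65, y 0 mm.
- far (a joint): angle of the far rim section: 0 = tilted fully up (outer edge about 10 mm above the lid panel), up to 0.35 rad = shut, level with the lid panel. Over-centre snap: pressing the pad down takes about 11 to 15 N over the first half of its travel; let go before about 0.2 rad it springs back up, beyond that it snaps shut by itself and stays (reading 0.35 to 0.37). Pressing it about 1 mm below level, or pressing again when shut, does no harm.
- left_pad (a point): thumb pad (grey ribs) on the rim section of the short side on the robot's left (+y of the tub): on its top face, at the middle of its length, 18 mm outward from its hinge line. The section is 82 mm long, 28 mm wide, 4 mm thick with a down-turned lip. This point lies about 102 mm above the bench while open and 96 mm once shut (then level with the lid panel), when it is at tub x 0, y 90 mm.
- left (a joint): angle of the left rim section: 0 = tilted fully up (outer edge about 10 mm above the lid panel), up to 0.35 rad = shut, level with the lid panel. Over-centre snap: pressing the pad down takes about 11 to 15 N over the first half of its travel; let go before about 0.2 rad it springs back up, beyond that it snaps shut by itself and stays (reading 0.35 to 0.37). Pressing it about 1 mm below level, or pressing again when shut, does no harm.
- right_pad (a point): thumb pad (grey ribs) on the rim section of the short side on the robot's right (-y of the tub): on its top face, at the middle of its length, 18 mm outward from its hinge line. The section is 82 mm long, 28 mm wide, 4 mm thick with a down-turned lip. This point lies about 102 mm above the bench while open and 96 mm once shut (then level with the lid panel), when it is at tub x 0, y -90 mm.
- right (a joint): angle of the right rim section: 0 = tilted fully up (outer edge about 10 mm above the lid panel), up to 0.35 rad = shut, level with the lid panel. Over-centre snap: pressing the pad down takes about 11 to 15 N over the first half of its travel; let go before about 0.2 rad it springs back up, beyond that it snaps shut by itself and stays (reading 0.35 to 0.37). Pressing it about 1 mm below level, or pressing again when shut, does no harm.
- jar: glass jar with steel cap, 60 mm across, 85 mm tall, standing beside the tub; origin at its underside (bystander).
- offcut: wood offcut 100 x 45 x 38 mm lying beside the tub; origin at its underside (bystander).
- tape: black tape-measure case 66 x 34 x 62 mm standing beside the tub; origin at its underside (bystander).
- glue: white glue bottle 52 mm across, 150 mm tall; origin at its underside (bystander).
- can: steel can 76 mm across, 110 mm tall; origin at its underside (bystander).
- driver: screwdriver lying on the bench (bystander).
- carton: cardboard carton 120 x 90 x 70 mm; origin at its underside (bystander).
There are look-alikes about, which are no part of the job. What is shaped like the tub but pink or purple is not meant.

How it is judged:
At the end, for the whole second after the job is handed in: all four rim sections shut (joints above 0.31 of 0.35 rad); the tub stands level and at rest on the bench within 30 mm of its starting place; the bystanders within 30 mm of theirs (value of joint each of near, far, left, right above 0.31 rad and linear speed of tub below 0.01 m/s and angle between tub's own z axis and vertical below 0.05 rad and distance of each of tub, jar, offcut, tape, glue, can, driver, carton from where it was at the start of the episode below 0.03 m and height (world z) of tub below 0.008 m); the robot touches nothing.
It fails at once if the tub is lifted or tipped (height (world z) of tub above 0.012 m or angle between tub's own z axis and vertical above 0.15 rad).
It fails at once if the tub is pushed more than 30 mm away (distance of tub from where it was at the start of the episode above 0.03 m).
It fails at once if another thing on the bench is lifted or moved by more than 30 mm (distance of any of jar, offcut, tape, glue, can, driver, carton from where it was at the start of the episode above 0.03 m).
It also fails if it takes over 51 s, if anything falls off the work surface, if the arm or the gripper's body presses on something with over 40 N, if the wrist force passes 120 N, or if a joint passes its speed limit or range.

## Working session

There is one attempt and no reset: what is moved stays moved. The work goes in short steps, Python scripts to look and compute and a tool call to move; the robot and the scene stay as the last step left them, time stands still between calls to the robot, and variables do not carry over. Pictures are saved under pics/ and viewed, and the job is handed in when it is done.

Besides the shell and the picture viewer there is one more tool, called after "Call:" as name(argument=value, ...) on one line, values as JSON. play_rows: Moves the arm, as the interface text tells. Its arguments: {"type":"object","properties":{"translation":{"type":"array"},"turn":{"type":"array"},"fingers":{"type":"array"},"grip_force":{"type":"number"}},"required":["translation","turn","fingers"]}

```bash
mkdir -p pics; ls; python3 - <<'E'
from bench import ctrl
import cv2
s=ctrl.get_state();print({k:(v if not hasattr(v,'tolist') else v.tolist()) for k,v in s.items()})
for n in ("side","top"):
    cv2.imwrite(f"pics/{n}0.png",ctrl.get_image(n)); i=ctrl.camera_info(n);print(n,i)
print(ctrl.camera_info("wrist"))
E
```

```text
pics
{'time': 0.0, 'joint_positions': [1.12309268743764, 0.3218446058358111, -0.07008512132024444, 1.4516889759642952, 0.022584028617314622, 1.3708003971272624, -0.056933994219187795], 'qd': [-0.00021871332047006633, 0.0004408230322705226, -0.0004851608579760448, 0.0009109611094512861, -0.0008933064115306052, -0.0005575810850631435, -0.00025340541204597335], 'joint_torque': [0.0014213929898687638, -49.12808060646057, -0.40260544046759605, -31.25265598297119, -0.06366248242557049, 0.0437430536840111, 0.00016684940874256426], 'position': [0.28930028641940475, -0.5813823795852516, 0.19484052282009345], 'tool_rot': [-0.46244583155929986, 1.9667190786891116, -1.9629210377395725], 'ft_force': [-0.7389824539116221, 0.06267768325423642, -0.3096401191049057], 'torque': [-0.014244834234915484, -0.007332816109458314, -0.014228938827876554], 'grip_width': 0.9990803924604051}
side {'camera_matrix': array([[515.39186623,   0.        , 323.92023157],
       [  0.        , 515.39186623, 241.15294984],
       [  0.        ,   0.        ,   1.        ]]), 'R': array([[-0.79096306, -0.61184944, -0.0042
[... 248 characters left out ...]
, 520.82157018, 240.74942443],
       [  0.        ,   0.        ,   1.        ]]), 'R': array([[-3.33622623e-03, -9.99611491e-01,  2.76719524e-02],
       [-9.94632002e-01,  4.55152719e-04, -1.03474502e-01],
       [ 1.03421706e-01, -2.78686238e-02, -9.94247097e-01]]), 't': array([-0.02605153,  0.49671715,  1.38900923])}
{'camera_matrix': array([[429.91092751,   0.        , 322.49336636],
       [  0.        , 429.91092751, 237.68452176],
       [  0.        ,   0.        ,   1.        ]]), 'R': array([[ 0.44576207, -0.89515092, -0.0010019 ],
       [-0.8686513 , -0.43283572,  0.24103561],
       [-0.2161969 , -0.10657423, -0.97051576]]), 't': array([-0.64982858, -0.02949222,  0.3883204 ])}
```

View pics/top0.png

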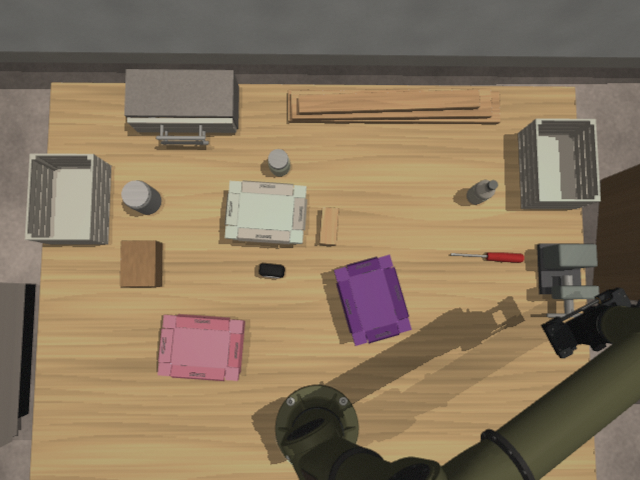

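View pics/side0.png

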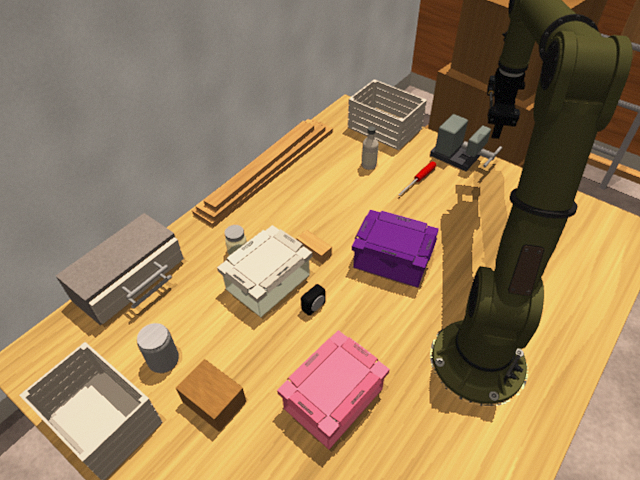

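Three tub shapes are visible in the top view: a white lid on a clear tub at (266,212), a pink one at (201,348) and a purple one at (373,300). The white one fits the description, and I'll confirm it with an enlarged crop while measuring.

```bash
cat > h.py <<'E'
import numpy as np, cv2
from bench import ctrl
def ray(name,uv,z):
    i=ctrl.camera_info(name);K,R,t=[np.array(i[k]) for k in("camera_matrix","R","t")]
    c=-R.T@t; d=R.T@np.linalg.inv(K)@np.array([uv[0],uv[1],1.]); return c+d*(z-c[2])/d[2]
def proj(name,X):
    i=ctrl.camera_info(name);p=i["camera_matrix"]@(i["R"]@np.array(X)+i["t"]);return p[:2]/p[2]
E
python3 - <<'E'
from h import *
im=cv2.imread("pics/top0.png")
a=cv2.resize(im[165:285,200:360],(800,600),interpolation=cv2.INTER_CUBIC);cv2.imwrite("pics/topc.png",a)
s=cv2.imread("pics/side0.png");cv2.imwrite("pics/sidec.png",cv2.resize(s[210:330,200:360],(800,600),interpolation=cv2.INTER_CUBIC))
hsv=cv2.cvtColor(im,cv2.COLOR_BGR2HSV)
m=((hsv[...,1]<70)&(hsv[...,2]>160)).astype(np.uint8)*255
w=np.zeros_like(m);w[165:260,215:315]=1;m*=w
n,l,st,ce=cv2.connectedComponentsWithStats(m);k=1+np.argmax(st[1:,4]);print(st[k],ce[k])
c=max(cv2.findContours((l==k).astype(np.uint8),0,1)[0],key=cv2.contourArea)
h=cv2.convexHull(c)
P=np.array([ray("top",p[0],.096)[:2] for p in h],np.float32)
r=cv2.minAreaRect(P);print(r)
for p in cv2.boxPoints(r):print(p,proj("top",[*p,.096]))
for n,uv,z in [("jar",(278,157),.085),("tape",(271,270),.062),("off",(329,226),.038)]:print(n,ray("top",uv,z))
E
```

```text
[ 225  180   82   63 4052] [264.7588845  210.76801579]
((0.5669591426849365, 0.13095058500766754), (0.2013723999261856, 0.14975230395793915), 86.10468292236328)
[0.48541597 0.0355836 ] [302.42062324 242.29685024]
[0.6348223  0.02541037] [306.4003852  185.30556608]
[0.64850235 0.22631757] [229.09124312 179.93685182]
[0.49909598 0.2364908 ] [224.19025644 237.04318204]
jar [0.71296796 0.10051112 0.085     ]
tape [0.41580995 0.11847715 0.062     ]
off [ 0.53550602 -0.03512579  0.038     ]
```

View pics/topc.png

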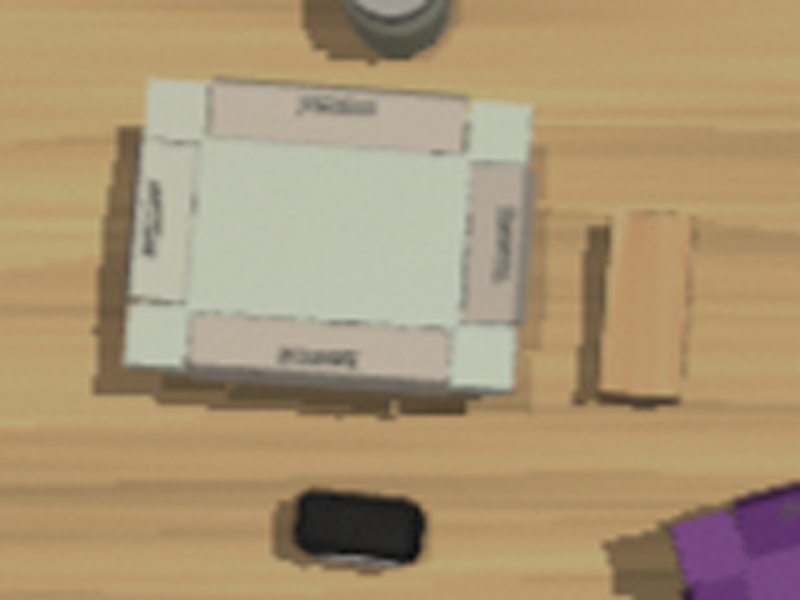

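View pics/sidec.png

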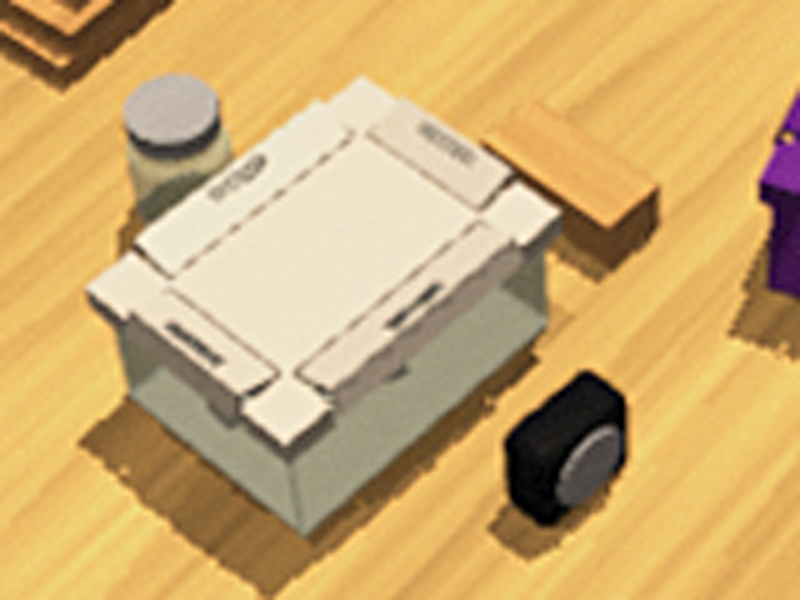

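The crop confirms it: white lid, clear sides, tilted grey-ribbed sections, lid corners at about (229,180), (306,185), (302,242) and (224,237) px. Tub centre is (0.567, 0.131) with a yaw of -0.068. Next I work out the moves in tool axes.

```bash
cat >> h.py <<'E'
from scipy.spatial.transform import Rotation as Ro
C=np.array([.567,.131]);yaw=-.068
ex=np.array([np.cos(yaw),np.sin(yaw)]);ey=np.array([-ex[1],ex[0]])
pads=dict(near=C-.065*ex,far=C+.065*ex,left=C+.09*ey,right=C-.09*ey)
def go(p,jaw=None):
    s=ctrl.get_state();R=Ro.from_rotvec(s["tool_rot"])
    d=np.array(p)-s["position"]
    print("t",round(s["time"],2),"pos",np.round(s["position"],4),"F",np.round(s["ft_force"],1),"d world",np.round(d*1e3,1))
    if jaw is not None:
        z=np.array([*jaw,0.]);y=np.array([0,0,-1.])
        for sg in(1,-1):
            T=Ro.from_matrix(np.c_[np.cross(y,sg*z),y,sg*z]);w=(R.inv()*T)
            print("turn",np.round(w.as_rotvec(),3),"then shift",np.round(T.inv().apply(d)*1e3,1))
    else: print("shift",np.round(R.inv().apply(d)*1e3,1))
E
python3 - <<'E'
from h import *
print(Ro.from_rotvec(ctrl.get_state()["tool_rot"]).as_matrix().round(3));print(pads)
go([*pads['near'],.15],ey)
go([*pads['right'],.15],ex)
E
```

```text
[[-0.895 -0.001  0.446]
 [-0.446  0.001 -0.895]
 [ 0.    -1.    -0.002]]
{'near': array([0.50215022, 0.13541659]), 'far': array([0.63184978, 0.12658341]), 'left': array([0.57311528, 0.220792  ]), 'right': array([0.56088472, 0.041208  ])}
t 0.1 pos [ 0.2893 -0.5814  0.195 ] F [ 0.5  0.4 -0.1] d world [212.8 716.9 -45. ]
turn [ 1.000e-03 -2.612e+00 -2.000e-03] then shift [163.6  45.  729.7]
turn [0.002 0.53  0.001] then shift [-163.6   45.  -729.7]
t 0.1 pos [ 0.2893 -0.5814  0.195 ] F [ 0.5  0.4 -0.1] d world [271.6 622.7 -45. ]
turn [ 2.000e-03 -1.041e+00 -1.000e-03] then shift [-639.7   45.   228.6]
turn [1.000e-03 2.101e+00 2.000e-03] then shift [ 639.7   45.  -228.6]
```

Call:
play_rows(translation=[[0, -12, 0], [0, -12, 0], [0, -12, 0], [0, -12, 0], [0, -12, 0], [-8, 0, -35], [-8, 0, -35], [-8, 0, -35], [-8, 0, -35], [-8, 0, -35]], turn=[[0, 0.106, 0], [0, 0.106, 0], [0, 0.106, 0], [0, 0.106, 0], [0, 0.106, 0], [0, 0, 0], [0, 0, 0], [0, 0, 0], [0, 0, 0], [0, 0, 0]], fingers=[-1, -1, -1, -1, -1, -1, -1, -1, -1, -1], grip_force=20)

```text
time: 0.93
position: [0.3415, -0.4082, 0.2554]
tool_rot: [-0.074, -2.187, 2.186]
ft_force: [0.3, -0.0, 0.3]
grip_width: 0.324
```

Call:
play_rows(translation=[[-8, 0, -35], [-8, 0, -35], [-8, 0, -35], [-8, 0, -35], [-8, 0, -35], [-8, 0, -35], [-8, 0, -35], [-8, 0, -35], [-8, 0, -35], [-8, 0, -35]], turn=[[0, 0, 0], [0, 0, 0], [0, 0, 0], [0, 0, 0], [0, 0, 0], [0, 0, 0], [0, 0, 0], [0, 0, 0], [0, 0, 0], [0, 0, 0]], fingers=[-1, -1, -1, -1, -1, -1, -1, -1, -1, -1])

```text
time: 1.77
position: [0.445, -0.0646, 0.2557]
tool_rot: [-0.075, -2.186, 2.187]
ft_force: [0.2, -0.1, 0.3]
grip_width: 0.005
```

```bash
python3 - <<'E'
from h import *
go([*pads['near'],.15],ey); s=ctrl.get_state();print(np.round(s["joint_positions"],2),s["grip_width"])
E
```

```text
t 1.77 pos [ 0.445  -0.0646  0.2557] F [ 0.2 -0.1  0.3] d world [  57.2  200.  -105.7]
turn [-0.000e+00  3.141e+00 -1.000e-03] then shift [ 43.5 105.7 203.4]
turn [-0. -0.  0.] then shift [ -43.5  105.7 -203.4]
[ 0.62 -0.13 -0.49  1.81 -0.06  1.45 -1.49] 0.004572456170371528
```

Call:
play_rows(translation=[[-5.5, 10, -25.5], [-5.5, 10, -25.5], [-5.5, 10, -25.5], [-5.5, 10, -25.5], [-5.5, 10, -25.5], [-5.5, 10, -25.5], [-5.5, 10, -25.5], [-5, 10, -25], [0, 0, 0], [0, 0, 0]], turn=[[0, 0, 0], [0, 0, 0], [0, 0, 0], [0, 0, 0], [0, 0, 0], [0, 0, 0], [0, 0, 0], [0, 0, 0], [0, 0, 0], [0, 0, 0]], fingers=[-1, -1, -1, -1, -1, -1, -1, -1, -1, -1])

```text
time: 2.6
position: [0.5014, 0.1351, 0.1749]
tool_rot: [-0.068, -2.188, 2.187]
ft_force: [0.3, 0.0, 1.2]
grip_width: 0.009
```

```bash
python3 - <<'E'
from h import *
go([*pads['near'],.110],ey)
cv2.imwrite("pics/side1.png",cv2.resize(ctrl.get_image("side")[180:330,200:400],(800,600)))
cv2.imwrite("pics/wr1.png",ctrl.get_image("wrist"))
E
```

```text
t 2.6 pos [0.5014 0.1351 0.1749] F [0.3 0.  1.2] d world [  0.8   0.3 -64.9]
turn [ 0.004 -3.138 -0.   ] then shift [ 0.7 64.9  0.3]
turn [0.    0.003 0.002] then shift [-0.7 64.9 -0.3]
```

View pics/side1.png

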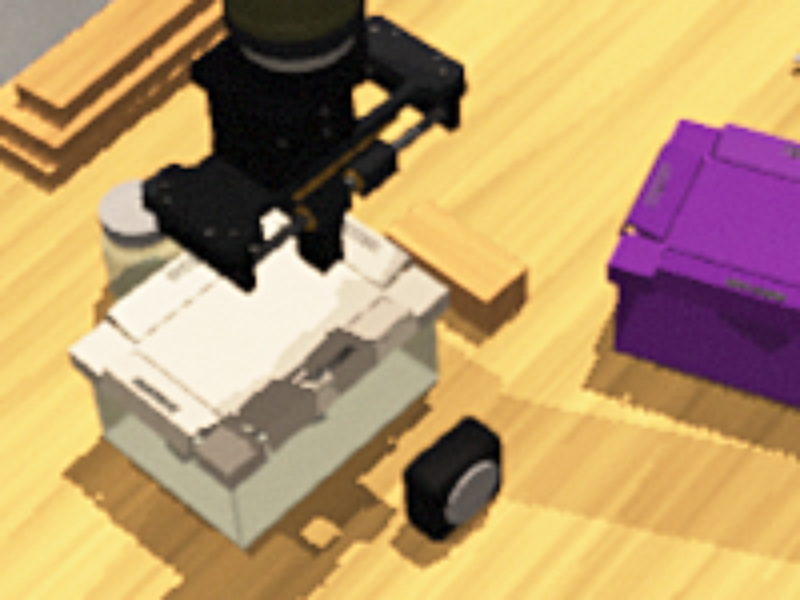

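View pics/wr1.png

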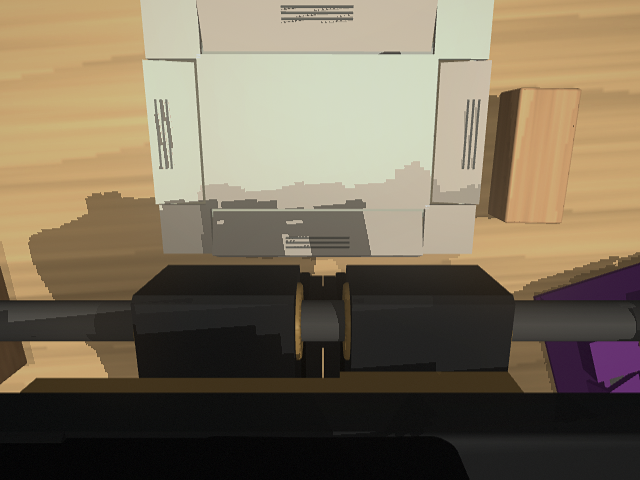

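In the wrist view the near pad is at (318,242), far at (317,13), left at (163,134) and right at (471,134). I'll use these to cross-check the pad positions.

```bash
python3 - <<'E'
from h import *
for k,uv in dict(near=(318,242),far=(317,13),left=(163,134),right=(471,134)).items():
    print(k,ray("wrist",uv,.102).round(4),pads[k].round(4))
E
```

```text
near [0.5    0.1349 0.102 ] [0.5022 0.1354]
far [0.6313 0.1261 0.102 ] [0.6318 0.1266]
left [0.5723 0.2218 0.102 ] [0.5731 0.2208]
right [0.5597 0.0397 0.102 ] [0.5609 0.0412]
```

Call:
play_rows(translation=[[0, 12, 0], [0, 12, 0], [0, 12, 0], [0, 12, 0], [0, 12, 0], [0, 8, 0], [0, 3, 0], [0, 3, 0], [0, 3, 0], [0, 2, 0]], turn=[[0, 0, 0], [0, 0, 0], [0, 0, 0], [0, 0, 0], [0, 0, 0], [0, 0, 0], [0, 0, 0], [0, 0, 0], [0, 0, 0], [0, 0, 0]], fingers=[-1, -1, -1, -1, -1, -1, -1, -1, -1, -1])

```text
time: 3.53
position: [0.5027, 0.1339, 0.097]
tool_rot: [-0.075, -2.187, 2.187]
ft_force: [-0.3, 0.2, 0.2]
grip_width: 0.003
```

Call:
play_rows(translation=[[0, 0.5, 0], [0, 0.5, 0], [0, 0.5, 0], [0, 0.5, 0], [0, 0, 0], [0, 0, 0], [0, 0, 0], [0, 0, 0], [0, 0, 0], [0, 0, 0]], turn=[[0, 0, 0], [0, 0, 0], [0, 0, 0], [0, 0, 0], [0, 0, 0], [0, 0, 0], [0, 0, 0], [0, 0, 0], [0, 0, 0], [0, 0, 0]], fingers=[-1, -1, -1, -1, -1, -1, -1, -1, -1, -1])

```text
time: 4.37
position: [0.5024, 0.1337, 0.0949]
tool_rot: [-0.075, -2.187, 2.187]
ft_force: [0.2, 0.3, 0.3]
grip_width: 0.005
```

Call:
play_rows(translation=[[0, -10, 0], [0, -15, 0], [0, -15, 0], [0, -10, 0], [0, 0, 0], [0, 0, 0], [0, 0, 0], [0, 0, 0], [0, 0, 0], [0, 0, 0]], turn=[[0, 0, 0], [0, 0, 0], [0, 0, 0], [0, 0, 0], [0, 0, 0], [0, 0, 0], [0, 0, 0], [0, 0, 0], [0, 0, 0], [0, 0, 0]], fingers=[-1, -1, -1, -1, -1, -1, -1, -1, -1, -1])

```text
time: 5.2
position: [0.5019, 0.1336, 0.1443]
tool_rot: [-0.073, -2.186, 2.186]
ft_force: [0.2, -0.6, -0.1]
grip_width: 0.003
```

```bash
python3 - <<'E'
from h import *
go([*pads['far'],.145],ey)
cv2.imwrite("pics/side2.png",cv2.resize(ctrl.get_image("side")[180:330,200:400],(800,600)))
cv2.imwrite("pics/wr2.png",ctrl.get_image("wrist"))
E
```

```text
t 5.2 pos [0.5019 0.1336 0.1443] F [ 0.2 -0.6 -0.1] d world [129.9  -7.    0.7]
turn [-2.000e-03  3.141e+00 -0.000e+00] then shift [130.1  -0.7   1.8]
turn [-0.    -0.     0.001] then shift [-130.1   -0.7   -1.8]
```

View pics/side2.png

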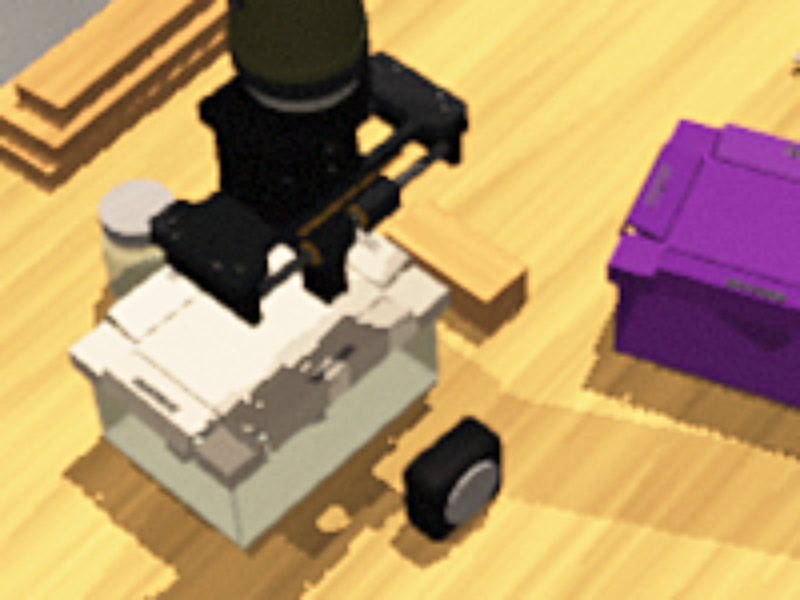

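View pics/wr2.png

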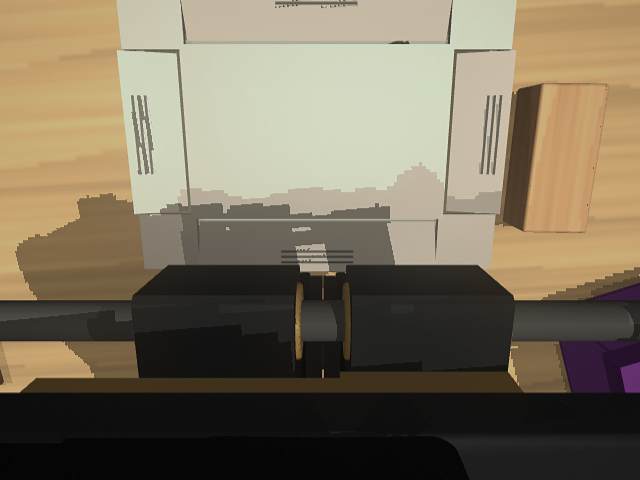

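Call:
play_rows(translation=[[-22, 0, 0], [-22, 0, 0], [-22, 0, -1], [-22, 0, -1], [-22, 0, 0], [-20, 0, 0], [0, 0, 0], [0, 10, 0], [0, 13, 0], [0, 13, 0]], turn=[[0, 0, 0], [0, 0, 0], [0, 0, 0], [0, 0, 0], [0, 0, 0], [0, 0, 0], [0, 0, 0], [0, 0, 0], [0, 0, 0], [0, 0, 0]], fingers=[-1, -1, -1, -1, -1, -1, -1, -1, -1, -1])

```text
time: 6.13
position: [0.631, 0.1272, 0.1075]
tool_rot: [-0.073, -2.186, 2.187]
ft_force: [0.1, 0.3, -0.2]
grip_width: 0.003
```

Call:
play_rows(translation=[[0, 2, 0], [0, 2, 0], [0, 2, 0], [0, 2, 0], [0, 2, 0], [0, 2, 0], [0, 0.5, 0], [0, 0, 0], [0, 0, 0], [0, 0, 0]], turn=[[0, 0, 0], [0, 0, 0], [0, 0, 0], [0, 0, 0], [0, 0, 0], [0, 0, 0], [0, 0, 0], [0, 0, 0], [0, 0, 0], [0, 0, 0]], fingers=[-1, -1, -1, -1, -1, -1, -1, -1, -1, -1])

```text
time: 6.97
position: [0.6323, 0.1269, 0.0966]
tool_rot: [-0.075, -2.187, 2.187]
ft_force: [0.5, 0.6, 0.2]
grip_width: 0.006
```

Call:
play_rows(translation=[[0, 0.5, 0], [0, 0.5, 0], [0, 0.5, 0], [0, 0.5, 0], [0, 0, 0], [0, 0, 0], [0, -10, 0], [0, -15, 0], [0, -15, 0], [0, -10, 0]], turn=[[0, 0, 0], [0, 0, 0], [0, 0, 0], [0, 0, 0], [0, 0, 0], [0, 0, 0], [0, 0, 0], [0, 0, 0], [0, 0, 0], [0, 0, 0]], fingers=[-1, -1, -1, -1, -1, -1, -1, -1, -1, -1])

```text
time: 7.8
position: [0.633, 0.1272, 0.1468]
tool_rot: [-0.077, -2.188, 2.187]
ft_force: [0.5, 0.5, 0.4]
grip_width: 0.003
```

```bash
python3 - <<'E'
from h import *
go([*pads['left'],.145],ex)
cv2.imwrite("pics/side3.png",cv2.resize(ctrl.get_image("side")[180:330,200:400],(800,600)))
E
```

```text
t 7.8 pos [0.633  0.1272 0.1468] F [0.5 0.5 0.4] d world [-59.9  93.6  -1.8]
turn [-1.000e-03 -1.571e+00 -2.000e-03] then shift [-89.3   1.8 -66.1]
turn [ 2.000e-03  1.571e+00 -1.000e-03] then shift [89.3  1.8 66.1]
```

View pics/side3.png

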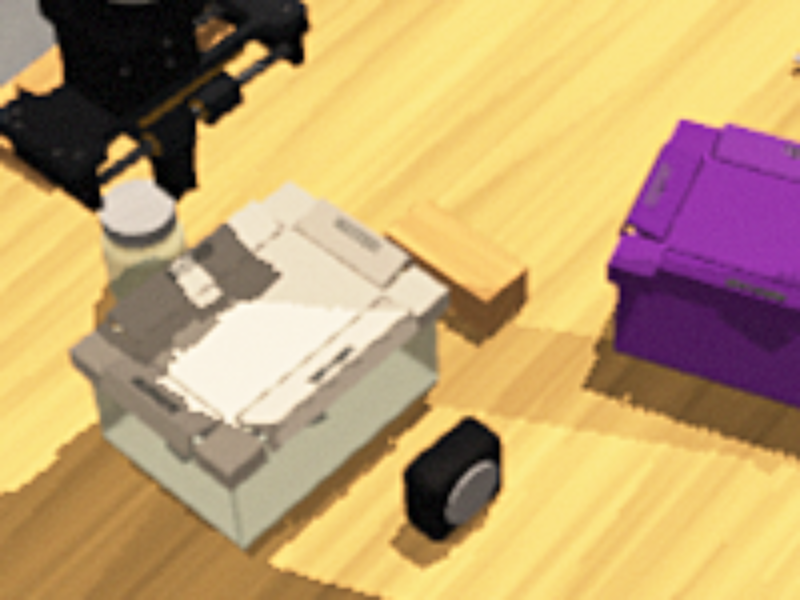

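The near section's edge is now in line with the lid (300–400, 300–400 in the crop) and the tub hasn't moved. Next I turn for the left section.

Call:
play_rows(translation=[[0, 0, 0], [0, 0, 0], [0, 0, 0], [0, 0, 0], [0, 0, 0], [0, 0, 0], [0, 0, 0], [0, 0, 0], [0, 0, 0], [0, 0, 0]], turn=[[0, -0.12, 0], [0, -0.12, 0], [0, -0.12, 0], [0, -0.12, 0], [0, -0.12, 0], [0, -0.12, 0], [0, -0.12, 0], [0, -0.12, 0], [0, -0.12, 0], [0, -0.12, 0]], fingers=[-1, -1, -1, -1, -1, -1, -1, -1, -1, -1])

```text
time: 8.68
position: [0.6321, 0.1267, 0.1443]
tool_rot: [-0.972, 1.521, -1.521]
ft_force: [-0.8, 0.1, -0.9]
grip_width: 0.008
```

Call:
play_rows(translation=[[0, 0, 0], [0, 0, 0], [0, 0, 0], [0, 0, 0], [-22, 0, -16.5], [-22, 0, -16.5], [-22, 0, -16.5], [-23, 0, -16.5], [0, 0, 0], [0, 0, 0]], turn=[[0, -0.12, 0], [0, -0.12, 0], [0, -0.12, 0], [0, -0.011, 0], [0, 0, 0], [0, 0, 0], [0, 0, 0], [0, 0, 0], [0, 0, 0], [0, 0, 0]], fingers=[-1, -1, -1, -1, -1, -1, -1, -1, -1, -1])

```text
time: 9.52
position: [0.5711, 0.2224, 0.1449]
tool_rot: [-1.177, 1.257, -1.258]
ft_force: [-0.1, -0.9, 0.3]
grip_width: 0.008
```

```bash
python3 - <<'E'
from h import *
go([*pads['left'],.108],ex)
E
```

```text
t 9.52 pos [0.5711 0.2224 0.1449] F [-0.1 -0.9  0.3] d world [  2.   -1.6 -36.9]
turn [-0.001  0.002 -0.   ] then shift [ 1.4 36.9  2.1]
turn [-0.00e+00 -3.14e+00  1.00e-03] then shift [-1.4 36.9 -2.1]
```

Call:
play_rows(translation=[[1, 10, 1], [0, 13, 1], [0, 13, 0], [0, 2, 0], [0, 2, 0], [0, 2, 0], [0, 2, 0], [0, 2, 0], [0, 2, 0], [0, 1, 0]], turn=[[0, 0, 0], [0, 0, 0], [0, 0, 0], [0, 0, 0], [0, 0, 0], [0, 0, 0], [0, 0, 0], [0, 0, 0], [0, 0, 0], [0, 0, 0]], fingers=[-1, -1, -1, -1, -1, -1, -1, -1, -1, -1])

```text
time: 10.35
position: [0.5743, 0.219, 0.0954]
tool_rot: [-1.176, 1.259, -1.259]
ft_force: [-0.8, 0.3, 0.0]
grip_width: 0.004
```

Call:
play_rows(translation=[[0, 0.5, 0], [0, 0.5, 0], [0, 0.5, 0], [0, 0, 0], [0, 0, 0], [0, 0, 0], [0, -10, 0], [0, -15, 0], [0, -15, 0], [0, -10, 0]], turn=[[0, 0, 0], [0, 0, 0], [0, 0, 0], [0, 0, 0], [0, 0, 0], [0, 0, 0], [0, 0, 0], [0, 0, 0], [0, 0, 0], [0, 0, 0]], fingers=[-1, -1, -1, -1, -1, -1, -1, -1, -1, -1])

```text
time: 11.18
position: [0.5753, 0.2198, 0.1471]
tool_rot: [-1.173, 1.257, -1.26]
ft_force: [-0.3, 0.9, 0.7]
grip_width: -0.0
```

```bash
python3 - <<'E'
from h import *
go([*pads['right'],.145],ex)
cv2.imwrite("pics/side4.png",cv2.resize(ctrl.get_image("side")[180:330,200:400],(800,600)))
E
```

```text
t 11.18 pos [0.5753 0.2198 0.1471] F [-0.3  0.9  0.7] d world [ -14.4 -178.6   -2.1]
turn [-0.003  0.    -0.001] then shift [179.2   2.1  -2.3]
turn [-2.000e-03 -3.141e+00  5.000e-03] then shift [-179.2    2.1    2.3]
```

View pics/side4.png

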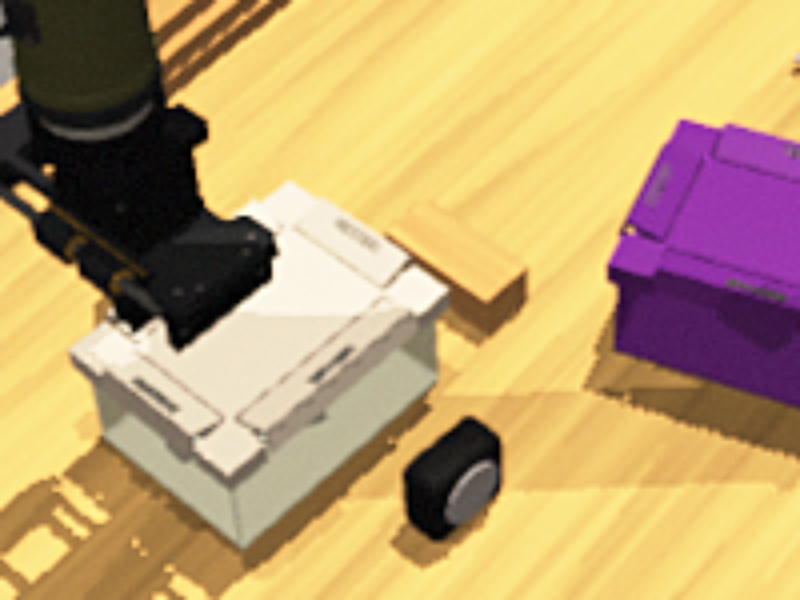

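Call:
play_rows(translation=[[25, 0, 0], [30, 0, 0], [30, 0, 0], [30, 0, -1], [30, 0, -1], [30, 0, 0], [4, 0, 0], [0, 0, 0], [0, 0, 0], [0, 0, 0]], turn=[[0, 0, 0], [0, 0, 0], [0, 0, 0], [0, 0, 0], [0, 0, 0], [0, 0, 0], [0, 0, 0], [0, 0, 0], [0, 0, 0], [0, 0, 0]], fingers=[-1, -1, -1, -1, -1, -1, -1, -1, -1, -1])

```text
time: 12.07
position: [0.5602, 0.0426, 0.1444]
tool_rot: [-1.176, 1.257, -1.257]
ft_force: [0.3, -0.3, -0.1]
grip_width: 0.007
```

```bash
python3 - <<'E'
from h import *
go([*pads['right'],.108],ex)
im=ctrl.get_image("side");cv2.imwrite("pics/side5r.png",im)
o=cv2.imread("pics/side0.png")
a=[cv2.resize(x[215:325,210:320],(400,400),interpolation=cv2.INTER_CUBIC) for x in(o,im)]
cv2.imwrite("pics/cmp5.png",np.hstack(a))
E
```

```text
t 12.07 pos [0.5602 0.0426 0.1444] F [ 0.3 -0.3 -0.1] d world [  0.7  -1.4 -36.4]
turn [-0.001  0.002 -0.001] then shift [ 1.3 36.4  0.8]
turn [-1.000e-03 -3.139e+00  1.000e-03] then shift [-1.3 36.4 -0.8]
```

View pics/cmp5.png

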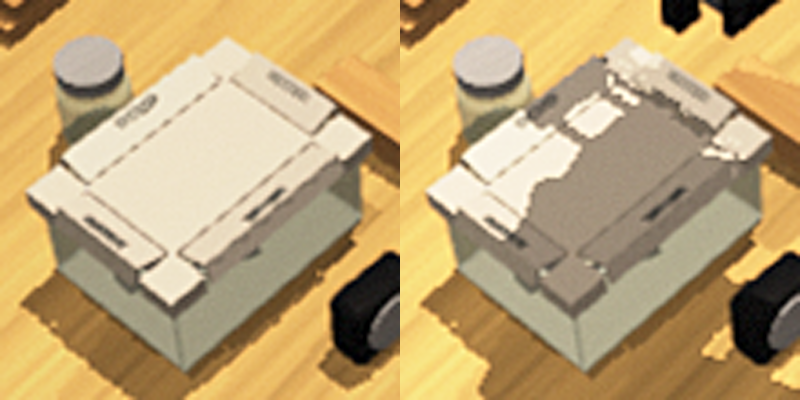

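Call:
play_rows(translation=[[1, 12, 1], [0, 12, 0], [0, 12, 0], [0, 1, 0], [0, 1, 0], [0, 1, 0], [0, 1, 0], [0, 1, 0], [0, 0, 0], [0, 0, 0]], turn=[[0, 0, 0], [0, 0, 0], [0, 0, 0], [0, 0, 0], [0, 0, 0], [0, 0, 0], [0, 0, 0], [0, 0, 0], [0, 0, 0], [0, 0, 0]], fingers=[-1, -1, -1, -1, -1, -1, -1, -1, -1, -1])

```text
time: 12.95
position: [0.5613, 0.0394, 0.1032]
tool_rot: [-1.176, 1.259, -1.26]
ft_force: [0.9, -0.2, 0.2]
grip_width: 0.006
```

```bash
python3 - <<'E'
from h import *
go([*pads['right'],.096])
im=ctrl.get_image("wrist");cv2.imwrite("pics/wr6.png",im)
a=ctrl.get_image("side");cv2.imwrite("pics/side6.png",cv2.resize(a[190:340,180:380],(800,600)))
E
```

```text
t 12.95 pos [0.5613 0.0394 0.1032] F [ 0.9 -0.2  0.2] d world [-0.4  1.8 -7.2]
shift [-1.8  7.2 -0.5]
```

View pics/side6.png

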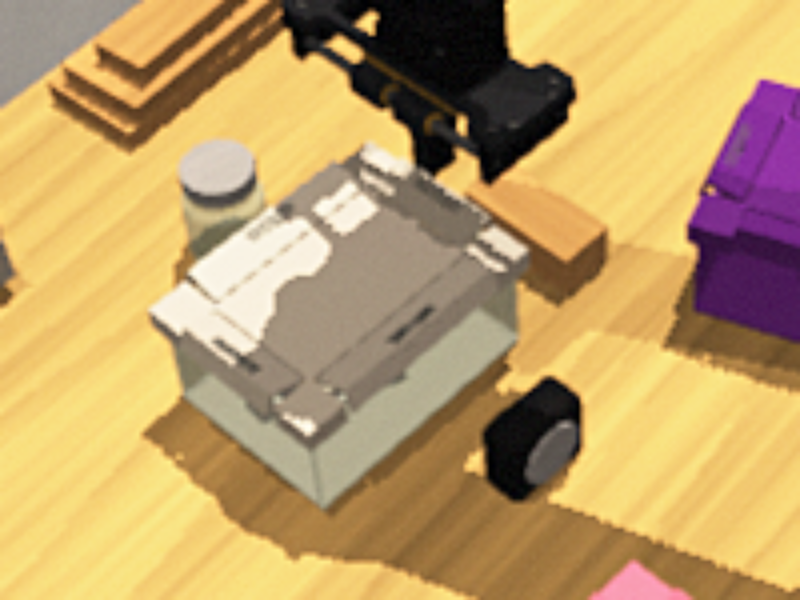

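View pics/wr6.png

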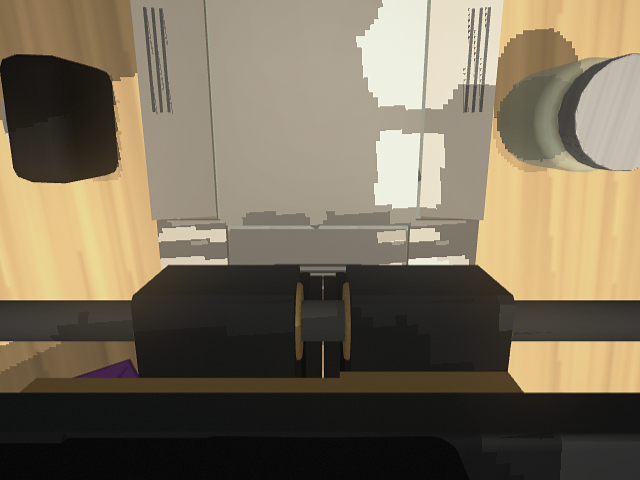

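```bash
python3 - <<'E'
from h import *
p=ctrl.get_state()["position"]
for dz in(0,.01,.02,.03): 
    q=proj("side",p+[0,0,dz]);print(dz,q,(q-[180,190])*4)
im=ctrl.get_image("side");cv2.imwrite("pics/side7.png",cv2.resize(im[195:270,250:350],(800,600),interpolation=cv2.INTER_CUBIC))
print((q-[250,195])*8,(proj("side",p)-[250,195])*8)
E
```

```text
0 [288.75529429 237.13511104] [435.02117716 188.54044415]
0.01 [288.54969188 234.61607582] [434.1987675  178.46430329]
0.02 [288.34185716 232.06969055] [433.36742866 168.27876218]
0.03 [288.1317536  229.49550735] [432.5270144  157.98202941]
[305.05402881 275.96405882] [310.04235431 337.0808883 ]
```

View pics/side7.png

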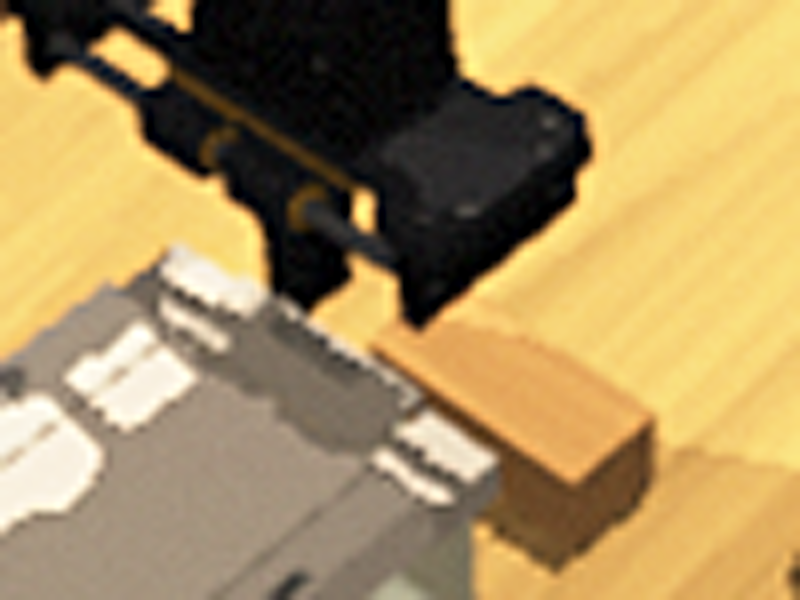

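```bash
python3 - <<'E'
from h import *
for n,p,o in [("side1 tip(328,270)",(.5014,.1351,.1749),(328,270)),("side2 (330,300)",(.5019,.1336,.1443),(330,300)),("side3 (183,195)",(.633,.1272,.1468),(183,195))]:
    q=(proj("side",p)-[200,180])*4
    print(n,q,(np.array(o)-q)/4)
    print(ray("side",np.array(o)/4+[200,180],p[2]), ray("side",np.array(o)/4+[200,180],p[2]+.014))
print(proj("wrist",ctrl.get_state()["position"]))
E
```

```text
side1 tip(328,270) [321.8680893  285.47683965] [ 1.53297767 -3.86920991]
[0.50664878 0.12331333 0.1749    ] [0.49790223 0.13204962 0.1889    ]
side2 (330,300) [326.14013626 315.81421602] [ 0.96496593 -3.95355401]
[0.5084355  0.12236062 0.1443    ] [0.49993586 0.13083843 0.1583    ]
side3 (183,195) [179.25847062 212.8329105 ] [ 0.93538235 -4.45822763]
[0.64206624 0.11414263 0.1468    ] [0.63163623 0.12275944 0.1608    ]
[322.17389585 275.54020505]
```

Three views agree that the fingertips sit about 15 mm higher than the reported TCP. That explains why there was no contact force and why the sections still look open. I'll go by force from here, lowering in small steps.

Call:
play_rows(translation=[[0, 1, 0], [0, 1, 0], [0, 1, 0], [0, 1, 0], [0, 1, 0], [0, 1, 0], [0, 1, 0], [0, 1, 0], [0, 0, 0], [0, 0, 0]], turn=[[0, 0, 0], [0, 0, 0], [0, 0, 0], [0, 0, 0], [0, 0, 0], [0, 0, 0], [0, 0, 0], [0, 0, 0], [0, 0, 0], [0, 0, 0]], fingers=[-1, -1, -1, -1, -1, -1, -1, -1, -1, -1])

```text
time: 13.93
position: [0.5611, 0.0395, 0.0949]
tool_rot: [-1.176, 1.259, -1.259]
ft_force: [-0.5, 1.3, 0.3]
grip_width: 0.006
```

```bash
python3 - <<'E'
from h import *
p=ctrl.get_state()["position"]
go([*pads['right'],.09])
for c in [(.4854,.0356),(.6348,.0254),(.6485,.2263),(.4991,.2365)]: print(proj("side",[*c,.096]).round(1),end=" ")
im=ctrl.get_image("side");cv2.imwrite("pics/side8.png",cv2.resize(im[195:270,250:350],(800,600),interpolation=cv2.INTER_CUBIC))
E
```

```text
t 13.93 pos [0.5611 0.0395 0.0949] F [-0.5  1.3  0.3] d world [-0.2  1.7 -4.9]
shift [-1.7  4.9 -0.3]
[311.8 251. ] [271.9 224. ] [216.1 266.3] [256.2 297.7]
```

View pics/side8.png

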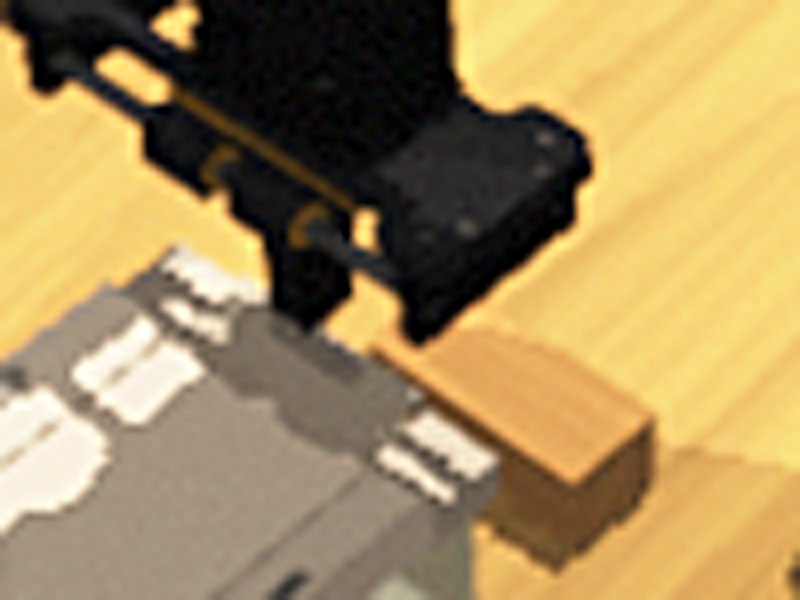

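```bash
python3 - <<'E'
from h import *
uv=(250+308/8,195+325/8)
for z in(.095,.1,.105,.11):print(ray("side",uv,z))
print(pads['right'])
E
```

```text
[0.57063803 0.03018939 0.095     ]
[0.56744609 0.03351912 0.1       ]
[0.56425414 0.03684884 0.105     ]
[0.5610622  0.04017856 0.11      ]
[0.56088472 0.041208  ]
```

Call:
play_rows(translation=[[-1, 1, 0], [0, 1, 0], [0, 1, 0], [0, 1, 0], [0, 1, 0], [0, 1, 0], [0, 1, 0], [0, 1, 0], [0, 0, 0], [0, 0, 0]], turn=[[0, 0, 0], [0, 0, 0], [0, 0, 0], [0, 0, 0], [0, 0, 0], [0, 0, 0], [0, 0, 0], [0, 0, 0], [0, 0, 0], [0, 0, 0]], fingers=[-1, -1, -1, -1, -1, -1, -1, -1, -1, -1])

```text
time: 14.82
position: [0.5611, 0.0404, 0.0868]
tool_rot: [-1.176, 1.259, -1.259]
ft_force: [0.0, 0.1, 0.1]
grip_width: 0.004
```

Call:
play_rows(translation=[[0, 1, 0], [0, 1, 0], [0, 1, 0], [0, 0, 0], [0, 0, 0], [0, 0, 0], [0, 0, 0], [0, 0, 0], [0, 0, 0], [0, 0, 0]], turn=[[0, 0, 0], [0, 0, 0], [0, 0, 0], [0, 0, 0], [0, 0, 0], [0, 0, 0], [0, 0, 0], [0, 0, 0], [0, 0, 0], [0, 0, 0]], fingers=[-1, -1, -1, -1, -1, -1, -1, -1, -1, -1])

```text
time: 15.65
position: [0.5612, 0.0405, 0.0839]
tool_rot: [-1.176, 1.259, -1.259]
ft_force: [-0.2, -0.0, 0.7]
grip_width: 0.006
```

Call:
play_rows(translation=[[0, 1, 0], [0, 1, 0], [0, 0, 0], [0, 0, 0], [0, 0, 0], [0, 0, 0], [0, 0, 0], [0, 0, 0], [0, 0, 0], [0, 0, 0]], turn=[[0, 0, 0], [0, 0, 0], [0, 0, 0], [0, 0, 0], [0, 0, 0], [0, 0, 0], [0, 0, 0], [0, 0, 0], [0, 0, 0], [0, 0, 0]], fingers=[-1, -1, -1, -1, -1, -1, -1, -1, -1, -1])

```text
time: 16.48
position: [0.5612, 0.0405, 0.0819]
tool_rot: [-1.176, 1.259, -1.259]
ft_force: [-0.1, 0.7, -0.4]
grip_width: 0.006
```

```bash
python3 - <<'E'
from h import *
im=ctrl.get_image("side");cv2.imwrite("pics/side9.png",cv2.resize(im[195:270,250:350],(800,600),interpolation=cv2.INTER_CUBIC))
E
```

```text
(no output)
```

View pics/side9.png

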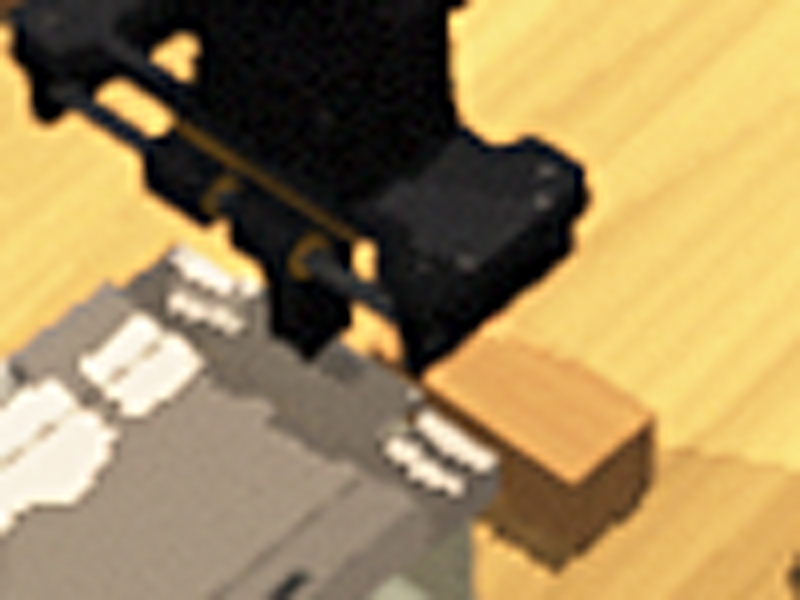

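Call:
play_rows(translation=[[0, 1, 0], [0, 1, 0], [0, 1, 0], [0, 0, 0], [0, 0, 0], [0, 0, 0], [0, 0, 0], [0, 0, 0], [0, 0, 0], [0, 0, 0]], turn=[[0, 0, 0], [0, 0, 0], [0, 0, 0], [0, 0, 0], [0, 0, 0], [0, 0, 0], [0, 0, 0], [0, 0, 0], [0, 0, 0], [0, 0, 0]], fingers=[-1, -1, -1, -1, -1, -1, -1, -1, -1, -1])

```text
time: 17.37
position: [0.5611, 0.0405, 0.0789]
tool_rot: [-1.176, 1.259, -1.259]
ft_force: [-0.7, -0.7, -0.3]
grip_width: 0.004
```

```bash
python3 - <<'E'
from h import *
im=ctrl.get_image("side");a=cv2.resize(im[205:265,250:330],(800,600),interpolation=cv2.INTER_CUBIC)
cv2.imwrite("pics/side10.png",cv2.convertScaleAbs(a,alpha=1.6,beta=20))
E
```

View pics/side10.png

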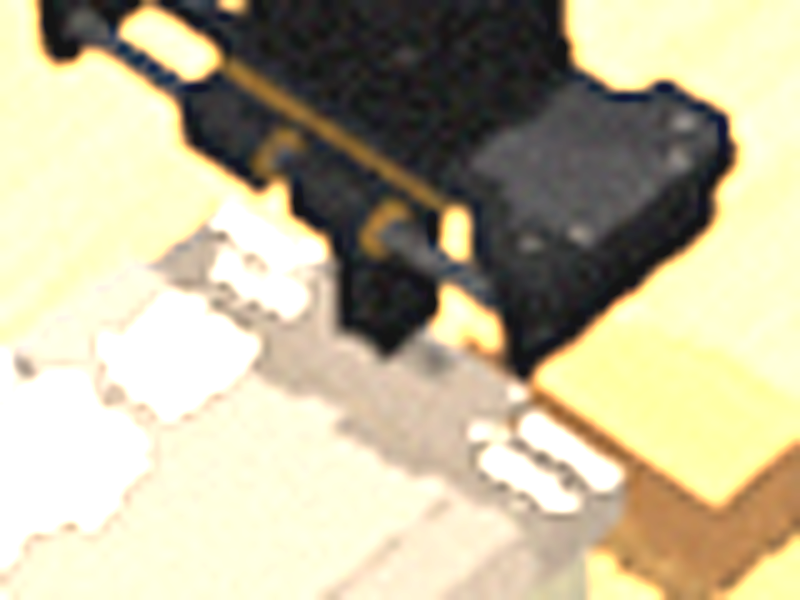

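Call:
play_rows(translation=[[0, 0.5, 0], [0, 0.5, 0], [0, 0.5, 0], [0, 0.5, 0], [0, 0.5, 0], [0, 0.5, 0], [0, 0, 0], [0, 0, 0], [0, 0, 0], [0, 0, 0]], turn=[[0, 0, 0], [0, 0, 0], [0, 0, 0], [0, 0, 0], [0, 0, 0], [0, 0, 0], [0, 0, 0], [0, 0, 0], [0, 0, 0], [0, 0, 0]], fingers=[-1, -1, -1, -1, -1, -1, -1, -1, -1, -1])

```text
time: 18.25
position: [0.5612, 0.0399, 0.0765]
tool_rot: [-1.177, 1.259, -1.26]
ft_force: [-2.4, -2.5, 6.4]
grip_width: 0.003
```

Call:
play_rows(translation=[[0, 0.5, 0], [0, 0.5, 0], [0, 0.5, 0], [0, 0.5, 0], [0, 0, 0], [0, 0, 0], [0, 0, 0], [0, 0, 0], [0, 0, 0], [0, 0, 0]], turn=[[0, 0, 0], [0, 0, 0], [0, 0, 0], [0, 0, 0], [0, 0, 0], [0, 0, 0], [0, 0, 0], [0, 0, 0], [0, 0, 0], [0, 0, 0]], fingers=[-1, -1, -1, -1, -1, -1, -1, -1, -1, -1])

```text
time: 19.08
position: [0.5613, 0.0396, 0.0752]
tool_rot: [-1.178, 1.259, -1.261]
ft_force: [-3.7, -3.0, 11.3]
grip_width: 0.005
```

```bash
python3 - <<'E'
from h import *
im=ctrl.get_image("side");a=cv2.resize(im[205:265,250:330],(800,600),interpolation=cv2.INTER_CUBIC)
cv2.imwrite("pics/side11.png",cv2.convertScaleAbs(a,alpha=1.2))
E
```

```text
(no output)
```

View pics/side11.png

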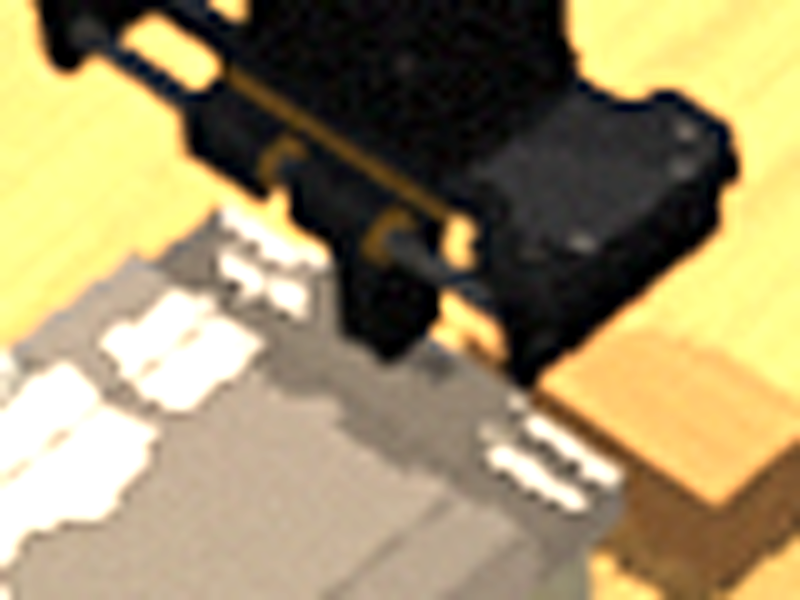

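```bash
python3 - <<'E'
from h import *
for uv in ((288.8,240.6),(302.5,243.5),(254,211.5)):
  for z in(.096,.103,.11,.13,.145,.16):print(uv,z,ray("side",uv,z).round(3))
s=ctrl.get_state();print(s["torque"],s["joint_positions"],s["ft_force"])
cv2.imwrite("pics/top12.png",cv2.resize(ctrl.get_image("top")[130:290,190:390],(800,600)[:2] if 0 else (750,600)))
cv2.imwrite("pics/wr12.png",ctrl.get_image("wrist"))
E
```

```text
(288.8, 240.6) 0.096 [0.558 0.044 0.096]
(288.8, 240.6) 0.103 [0.553 0.049 0.103]
(288.8, 240.6) 0.11 [0.549 0.053 0.11 ]
(288.8, 240.6) 0.13 [0.536 0.066 0.13 ]
(288.8, 240.6) 0.145 [0.527 0.076 0.145]
(288.8, 240.6) 0.16 [0.517 0.086 0.16 ]
(302.5, 243.5) 0.096 [0.522 0.03  0.096]
(302.5, 243.5) 0.103 [0.518 0.035 0.103]
(302.5, 243.5) 0.11 [0.513 0.039 0.11 ]
(302.5, 243.5) 0.13 [0.502 0.053 0.13 ]
(302.5, 243.5) 0.145 [0.493 0.063 0.145]
(302.5, 243.5) 0.16 [0.484 0.073 0.16 ]
(254, 211.5) 0.096 [0.708 0.02  0.096]
(254, 211.5) 0.103 [0.702 0.024 0.103]
(254, 211.5) 0.11 [0.697 0.029 0.11 ]
(254, 211.5) 0.13 [0.682 0.043 0.13 ]
(254, 211.5) 0.145 [0.67  0.053 0.145]
(254, 211.5) 0.16 [0.658 0.063 0.16 ]
[-0.72226039  0.84702693  0.03581683] [ 0.7196311   0.3969701  -1.0012971   1.78928469  0.36598455  1.15646646
 -0.46609374] [-4.79573403 -2.69426495 10.99530116]
```

View pics/top12.png

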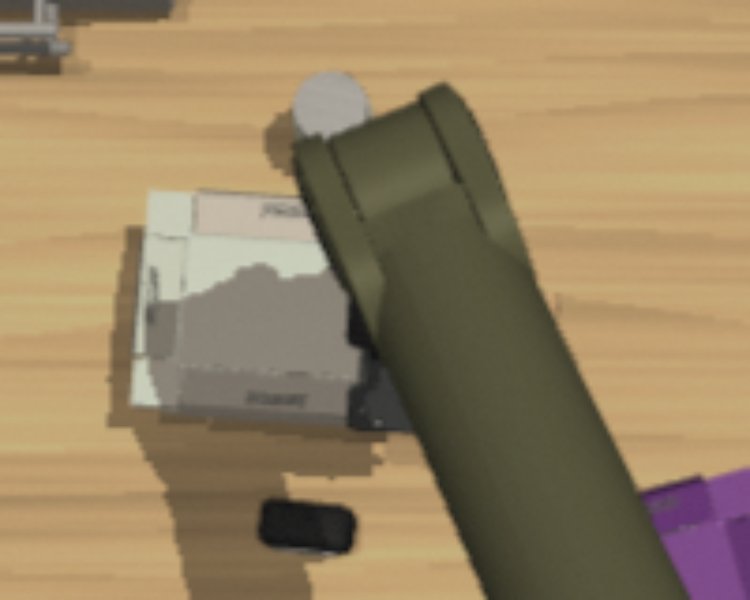

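View pics/wr12.png

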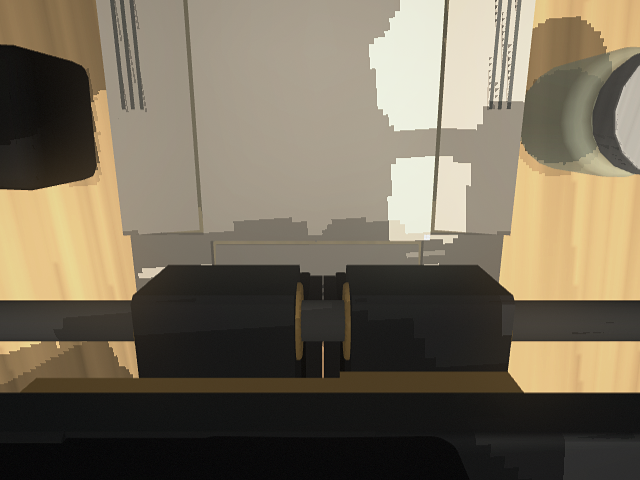

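The contact is at the tip: its visible corner at (289,241) px puts it at z≈0.103, directly over the right pad, at 11 N. The tip is therefore about 27 mm above the reported TCP. I'll keep pressing.

Call:
play_rows(translation=[[0, 0.5, 0], [0, 0.5, 0], [0, 0.5, 0], [0, 0.5, 0], [0, 0.5, 0], [0, 0.5, 0], [0, 0, 0], [0, 0, 0], [0, 0, 0], [0, 0, 0]], turn=[[0, 0, 0], [0, 0, 0], [0, 0, 0], [0, 0, 0], [0, 0, 0], [0, 0, 0], [0, 0, 0], [0, 0, 0], [0, 0, 0], [0, 0, 0]], fingers=[-1, -1, -1, -1, -1, -1, -1, -1, -1, -1])

```text
time: 20.07
position: [0.5611, 0.0406, 0.0708]
tool_rot: [-1.176, 1.259, -1.259]
ft_force: [0.0, 0.4, 0.5]
grip_width: 0.002
```

The force rose to 11 N and then fell to 0, so the right section has snapped shut. On to the left section.

Call:
play_rows(translation=[[0, -10, 0], [0, -15, 0], [-20, -5, 0], [-30, 0, 0], [-30, 0, 0], [-30, 0, 0], [-30, 0, 0], [-25, 0, 0], [-15, 0, 0], [0, 0, 0]], turn=[[0, 0, 0], [0, 0, 0], [0, 0, 0], [0, 0, 0], [0, 0, 0], [0, 0, 0], [0, 0, 0], [0, 0, 0], [0, 0, 0], [0, 0, 0]], fingers=[-1, -1, -1, -1, -1, -1, -1, -1, -1, -1])

```text
time: 20.9
position: [0.5724, 0.2256, 0.1022]
tool_rot: [-1.176, 1.256, -1.252]
ft_force: [-1.0, -0.4, 0.4]
grip_width: 0.005
```

```bash
python3 - <<'E'
from h import *
im=ctrl.get_image("side");a=cv2.resize(im[205:325,210:330],(600,600),interpolation=cv2.INTER_CUBIC)
cv2.imwrite("pics/side13.png",a)
go([*pads['left'],.079],ex)
E
```

```text
t 20.95 pos [0.5729 0.2227 0.1018] F [0.4 0.2 0.6] d world [  0.2  -1.9 -22.8]
turn [-0.     0.004 -0.001] then shift [ 1.9 22.8  0.4]
turn [-2.000e-03 -3.138e+00  0.000e+00] then shift [-1.9 22.8 -0.4]
```

View pics/side13.png

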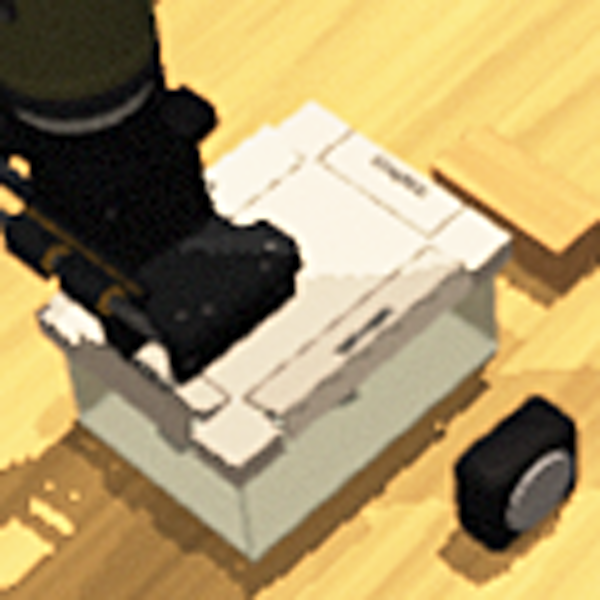

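The right section is now flush with the lid; near and left still stand up. Pressing left.

Call:
play_rows(translation=[[0, 10, 0], [1, 10, 0], [0, 2, 0], [0, 1, 0], [0, 1, 0], [0, 1, 0], [0, 1, 0], [0, 1, 0], [0, 0, 0], [0, 0, 0]], turn=[[0, 0, 0], [0, 0, 0], [0, 0, 0], [0, 0, 0], [0, 0, 0], [0, 0, 0], [0, 0, 0], [0, 0, 0], [0, 0, 0], [0, 0, 0]], fingers=[-1, -1, -1, -1, -1, -1, -1, -1, -1, -1])

```text
time: 21.78
position: [0.5734, 0.2173, 0.075]
tool_rot: [-1.178, 1.259, -1.262]
ft_force: [-3.1, -5.8, 8.7]
grip_width: 0.006
```

Call:
play_rows(translation=[[0, 0.5, 0], [0, 0.5, 0], [0, 0.5, 0], [0, 0.5, 0], [0, 0.5, 0], [0, 0.5, 0], [0, 0, 0], [0, 0, 0], [0, 0, 0], [0, 0, 0]], turn=[[0, 0, 0], [0, 0, 0], [0, 0, 0], [0, 0, 0], [0, 0, 0], [0, 0, 0], [0, 0, 0], [0, 0, 0], [0, 0, 0], [0, 0, 0]], fingers=[-1, -1, -1, -1, -1, -1, -1, -1, -1, -1])

```text
time: 22.62
position: [0.5732, 0.2194, 0.0708]
tool_rot: [-1.176, 1.259, -1.258]
ft_force: [0.2, -0.3, -0.0]
grip_width: 0.004
```

The same pattern shows on the left (8.7 N, then 0), so it has snapped. Now I turn back for the long sides.

Call:
play_rows(translation=[[0, -10, 0], [0, -15, 0], [0, -10, 0], [0, 0, 0], [0, 0, 0], [0, 0, 0], [0, 0, 0], [0, 0, 0], [0, 0, 0], [0, 0, 0]], turn=[[0, 0, 0], [0, 0.12, 0], [0, 0.12, 0], [0, 0.12, 0], [0, 0.12, 0], [0, 0.12, 0], [0, 0.12, 0], [0, 0.12, 0], [0, 0.12, 0], [0, 0.12, 0]], fingers=[-1, -1, -1, -1, -1, -1, -1, -1, -1, -1])

```text
time: 23.45
position: [0.5734, 0.2196, 0.1067]
tool_rot: [-0.421, 1.991, -1.991]
ft_force: [-0.3, -0.1, -0.7]
grip_width: 0.01
```

Call:
play_rows(translation=[[0, 0, 0], [0, 0, 0], [0, 0, 0], [0, 0, 0], [0, 0, 0], [13, 0, 18], [13, 0, 18], [13, 0, 18], [13, 0, 18], [13, 0, 18]], turn=[[0, 0.12, 0], [0, 0.12, 0], [0, 0.12, 0], [0, 0.12, 0], [0, 0.011, 0], [0, 0, 0], [0, 0, 0], [0, 0, 0], [0, 0, 0], [0, 0, 0]], fingers=[-1, -1, -1, -1, -1, -1, -1, -1, -1, -1])

```text
time: 24.28
position: [0.5017, 0.1334, 0.1062]
tool_rot: [-0.071, -2.189, 2.189]
ft_force: [0.6, -0.6, 0.0]
grip_width: 0.006
```

```bash
python3 - <<'E'
from h import *
im=ctrl.get_image("side");a=cv2.resize(im[205:325,210:330],(600,600),interpolation=cv2.INTER_CUBIC)
cv2.imwrite("pics/side14.png",a)
go([*pads['near'],.079],ey)
E
```

```text
t 24.33 pos [0.4992 0.1291 0.1057] F [-2.8 -2.4 -0. ] d world [  2.9   6.3 -26.7]
turn [ 0.004 -3.141  0.007] then shift [ 2.5 26.7  6.5]
turn [-0.005  0.001  0.003] then shift [-2.5 26.7 -6.5]
```

View pics/side14.png

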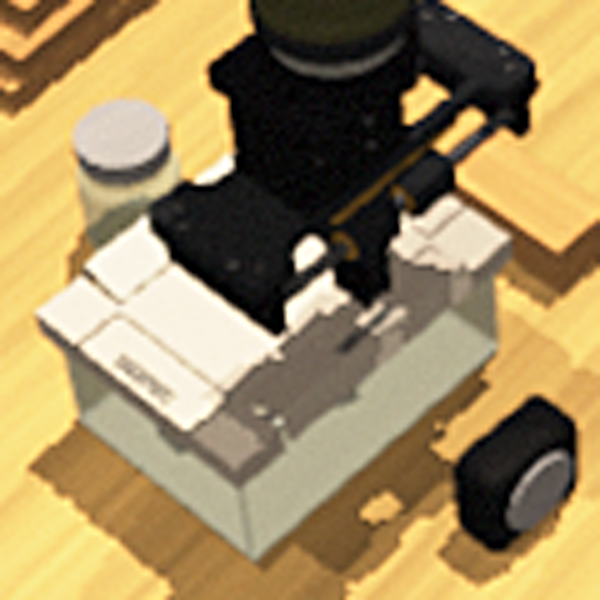

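Left is flush in the side view. Pressing near.

Call:
play_rows(translation=[[0, 0, 0], [0, 10, -1], [0, 10, 0], [0, 6, 0], [0, 1, 0], [0, 1, 0], [0, 1, 0], [0, 1, 0], [0, 1, 0], [0, 0, 0]], turn=[[0, 0, 0], [0, 0, 0], [0, 0, 0], [0, 0, 0], [0, 0, 0], [0, 0, 0], [0, 0, 0], [0, 0, 0], [0, 0, 0], [0, 0, 0]], fingers=[-1, -1, -1, -1, -1, -1, -1, -1, -1, -1])

```text
time: 25.17
position: [0.5017, 0.1357, 0.0759]
tool_rot: [-0.072, -2.187, 2.186]
ft_force: [-4.7, 0.6, 9.0]
grip_width: 0.003
```

Call:
play_rows(translation=[[0, 0.5, 0], [0, 0.5, 0], [0, 0.5, 0], [0, 0.5, 0], [0, 0.5, 0], [0, 0.5, 0], [0, 0, 0], [0, 0, 0], [0, 0, 0], [0, 0, 0]], turn=[[0, 0, 0], [0, 0, 0], [0, 0, 0], [0, 0, 0], [0, 0, 0], [0, 0, 0], [0, 0, 0], [0, 0, 0], [0, 0, 0], [0, 0, 0]], fingers=[-1, -1, -1, -1, -1, -1, -1, -1, -1, -1])

```text
time: 26.0
position: [0.5025, 0.1345, 0.0717]
tool_rot: [-0.075, -2.186, 2.187]
ft_force: [-0.5, 0.1, 1.4]
grip_width: 0.004
```

Call:
play_rows(translation=[[0, 0.5, 0], [0, 0.5, 0], [0, 0, 0], [0, -10, 0], [0, -15, 0], [-30, -10, 0], [-35, 0, 0], [-35, 0, 0], [-30, 0, 0], [0, 0, 0]], turn=[[0, 0, 0], [0, 0, 0], [0, 0, 0], [0, 0, 0], [0, 0, 0], [0, 0, 0], [0, 0, 0], [0, 0, 0], [0, 0, 0], [0, 0, 0]], fingers=[-1, -1, -1, -1, -1, -1, -1, -1, -1, -1])

```text
time: 26.83
position: [0.6374, 0.1235, 0.1055]
tool_rot: [-0.082, -2.187, 2.184]
ft_force: [-0.2, -0.7, -0.1]
grip_width: 0.004
```

```bash
python3 - <<'E'
from h import *
im=ctrl.get_image("side");a=cv2.resize(im[205:325,210:330],(600,600),interpolation=cv2.INTER_CUBIC)
cv2.imwrite("pics/side15.png",a)
go([*pads['far'],.079],ey)
E
```

```text
t 26.88 pos [0.6344 0.1247 0.1055] F [ 0.4 -0.3 -0.2] d world [ -2.5   1.9 -26.5]
turn [-0.000e+00  3.139e+00  2.000e-03] then shift [-2.6 26.5  1.7]
turn [ 0.001 -0.003  0.   ] then shift [ 2.6 26.5 -1.7]
```

View pics/side15.png

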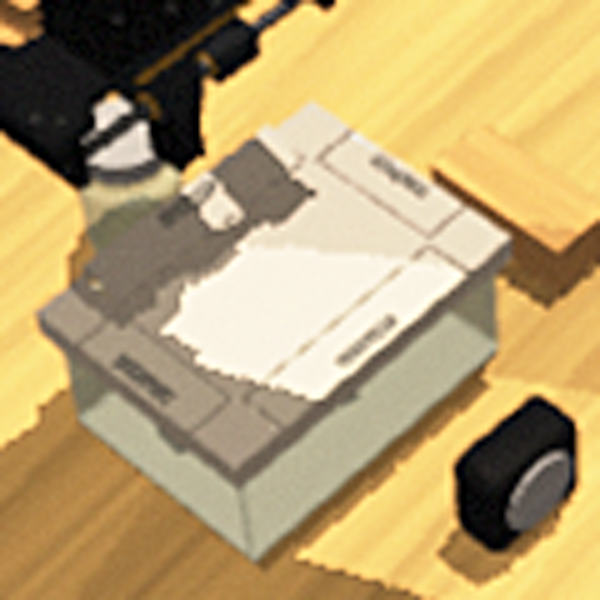

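Near is flush too. Pressing far.

Call:
play_rows(translation=[[1, 0, -1], [0, 10, 0], [0, 10, 0], [0, 6, 0], [0, 1, 0], [0, 1, 0], [0, 1, 0], [0, 1, 0], [0, 1, 0], [0, 0, 0]], turn=[[0, 0, 0], [0, 0, 0], [0, 0, 0], [0, 0, 0], [0, 0, 0], [0, 0, 0], [0, 0, 0], [0, 0, 0], [0, 0, 0], [0, 0, 0]], fingers=[-1, -1, -1, -1, -1, -1, -1, -1, -1, -1])

```text
time: 27.72
position: [0.6306, 0.1269, 0.0761]
tool_rot: [-0.074, -2.185, 2.187]
ft_force: [-4.5, -1.7, 7.7]
grip_width: 0.005
```

Call:
play_rows(translation=[[0, 0.5, 0], [0, 0.5, 0], [0, 0.5, 0], [0, 0.5, 0], [0, 0.5, 0], [0, 0.5, 0], [0, 0.5, 0], [0, 0.5, 0], [0, 0, 0], [0, 0, 0]], turn=[[0, 0, 0], [0, 0, 0], [0, 0, 0], [0, 0, 0], [0, 0, 0], [0, 0, 0], [0, 0, 0], [0, 0, 0], [0, 0, 0], [0, 0, 0]], fingers=[-1, -1, -1, -1, -1, -1, -1, -1, -1, -1])

```text
time: 28.55
position: [0.6312, 0.1268, 0.0705]
tool_rot: [-0.075, -2.187, 2.187]
ft_force: [0.9, -0.3, -0.1]
grip_width: 0.007
```

Snapped (7.7 N, then 0). I'll back off up and to the right for a clear view.

Call:
play_rows(translation=[[0, -15, 0], [0, -25, 0], [0, -30, 0], [0, -30, 10], [0, -20, 30], [0, 0, 35], [0, 0, 35], [0, 0, 35], [0, 0, 35], [0, 0, 35]], turn=[[0, 0, 0], [0, 0, 0], [0, 0, 0], [0, 0, 0], [0, 0, 0], [0, 0, 0], [0, 0, 0], [0, 0, 0], [0, 0, 0], [0, 0, 0]], fingers=[-1, -1, -1, -1, -1, -1, -1, -1, -1, -1])

```text
time: 29.38
position: [0.6163, -0.0893, 0.191]
tool_rot: [-0.075, -2.187, 2.187]
ft_force: [-0.1, 0.4, -0.1]
grip_width: 0.009
```

Call:
play_rows(translation=[[0, 0, 35], [0, 0, 30], [0, 0, 30], [0, 0, 20], [0, 0, 0], [0, 0, 0], [0, 0, 0], [0, 0, 0], [0, 0, 0], [0, 0, 0]], turn=[[0, 0, 0], [0, 0, 0], [0, 0, 0], [0, 0, 0], [0, 0, 0], [0, 0, 0], [0, 0, 0], [0, 0, 0], [0, 0, 0], [0, 0, 0]], fingers=[-1, -1, -1, -1, -1, -1, -1, -1, -1, -1])

```text
time: 30.22
position: [0.609, -0.2008, 0.1911]
tool_rot: [-0.072, -2.188, 2.188]
ft_force: [-0.3, 0.4, 1.1]
grip_width: 0.007
```

```bash
python3 - <<'E'
from h import *
s=ctrl.get_image("side");t=ctrl.get_image("top")
a=cv2.resize(s[205:325,210:330],(400,400),interpolation=cv2.INTER_CUBIC)
b=cv2.resize(t[145:295,205:355],(400,400),interpolation=cv2.INTER_CUBIC)
cv2.imwrite("pics/fin.png",np.hstack([a,b]));cv2.imwrite("pics/topf.png",t)
go([.6,-.1,.2])
for n,f in(("top",t),("side",s)):
    o=cv2.imread(f"pics/{n}0.png");d=cv2.absdiff(o,f).max(2)
    print(n)
hsv=cv2.cvtColor(t,cv2.COLOR_BGR2HSV);m=((hsv[...,1]<70)&(hsv[...,2]>160)).astype(np.uint8)
w=np.zeros_like(m);w[165:260,215:315]=1;m*=w
P=np.array([ray("top",p[0],.096)[:2] for p in cv2.convexHull(max(cv2.findContours(m,0,1)[0],key=cv2.contourArea))],np.float32)
print(cv2.minAreaRect(P))
E
```

```text
t 30.32 pos [ 0.6089 -0.2015  0.191 ] F [ 0.5  0.2 -0.5] d world [ -8.9 101.5   9. ]
shift [  15.6   -9.  -100.6]
top
side
((0.566727876663208, 0.1313277781009674), (0.20177702605724335, 0.15035997331142426), 86.13231658935547)
```

View pics/fin.png

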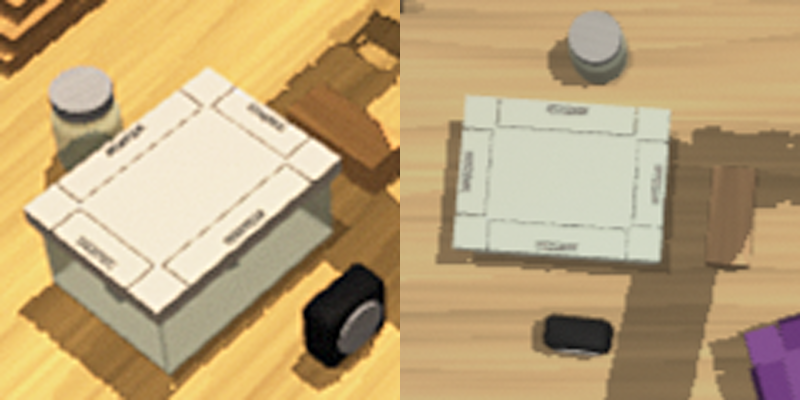

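View pics/topf.png

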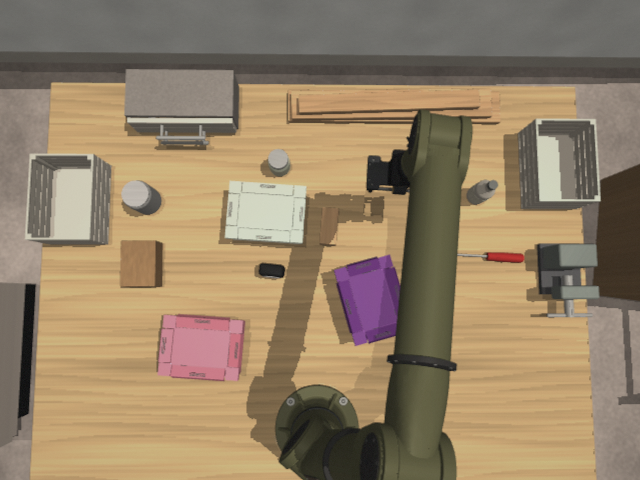

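All four sections are flush and evenly lit in both views. The tub has moved less than 1 mm, the bystanders are where they were, and the arm is clear. Handing in.

```bash
python3 -c "
from bench import ctrl
print(ctrl.close_job())"
```

```text
the job is handed in; nothing more can be done
None
```

All four rim sections of the white-lidded clear tub are pressed shut, in the order right, left, near, far. I handed the job in at about 30 s.

- **Snap:** on each section the force rose to 8–11 N, then fell to about 0–1 N as it gave way.
- **Lid level:** the last side and top pictures show all four sections level with the lid panel.
- **Tub and bystanders:** the tub's measured centre moved under 1 mm. I saw no bystander out of place in the top picture; I did not measure each one. The arm was clear of everything.
- **What disagreed:** my first presses on near, far and left, made at the reported tool height, touched nothing. The real fingertips sit about 27 mm above the reported TCP. Pictures and contact force showed this, so I repeated those three presses lower, going by force.

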